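Reload the cartridge feeder and shut its door

TASK

Reload the cartridge feeder: pull its sprung pusher back until the catch holds it, take the used cartridge out of the track into the open carton, and stand every fresh cartridge from the desk upright in the track in one row in front of the pusher. Only then let the pusher spring forward against the row, and last push the hinged door fully shut so that it clicks home on its catch. Leave the cup, the timer and the note pad where they are.

Things in the scene. Friction and masses are not known exactly. Their poses are not given: they have to be found in the camera images.
- feeder: Fixed white and aluminium cartridge feeder, 233 mm long (its x) x 130 mm x 82 mm high. Origin: underside, on the centre line of the straight feed track, which runs along its x. The track (floor z 6 mm, 48 mm wide between low rails with tops at z 28 mm) takes the cartridges upright in one row, 44 mm side across the track, 32 mm side along it, either way round.
- track_end (a point): End of the track: point on the track floor (z 6 mm), centre line, at the face of the white reader head that stops the row; feeder x = +95 mm, axes as the feeder's. Head: 28 mm thick, top z 82 mm. Feeder's rear wall inner face is at y = +56 mm, top z 76 mm; near end plate at x = -105 mm, top z 30 mm. Fingers can straddle a cartridge along feeder y above the rails.
- pusher (a joint): Grey sprung pusher in the track: metres it is pulled back from home toward feeder -x. Its pushing face is at feeder x = 61 mm - value. The spring draws it home with 1.5 N, 3 N when pulled back. At 0.125 a ball catch holds it by itself (12 N to pull over it; stop at 0.133). Moved some 15 mm homeward with about 6 N it comes off the catch and, let go, springs home against the row.
- pusher_tab (a point): Top centre of the pusher's upright black tab, to pinch from above: 9 mm along feeder x, 22 mm along feeder y; its top is 90 mm above the desk and it stands free down to 24 mm; its centre is 23 mm behind the pushing face. Axes as the feeder's.
- door (a joint): Hinged door on the feeder's -y side, angle in rad: 0 = fully shut, positive = swung outward (clockwise seen from above), stop at 1.75. It stays where it is left. At about 0.07 rad it meets a ball catch; pushed on with about 10 N at the push point it snaps over it to 0 and stays seated. When shut its inner face is at feeder y = -61 mm.
- door_hinge (a point): Point on the door's vertical hinge axis, 50 mm above the desk, at feeder (-109, -64) mm. Its axes turn with the door: x points along the door from hinge to free edge, -y is the outward normal of its outer face, z up.
- door_push (a point): Point on the door's outer face, 150 mm from the hinge, 50 mm above the desk; axes as door_hinge. The door is 198 mm wide, 6 mm thick, from z = 10 to 90 mm, white frame with a clear pane. A small black pull (8 x 40 mm) stands 11 mm out of the outer face 188 mm from the hinge.
- fresh_1: Blue single-use test cartridge, a block 32 mm (its x, from -15 to +17) x 44 mm (its y) x 73 mm tall; the body is 42 mm wide across y, under a 44 mm cap from 64 mm up; 25 to 45 g. Origin at the centre of its underside, z up. A fresh one: stands upright on the desk to the right of the feeder at the start, clear of the track. Two to four of these four are present.
- fresh_2: Blue single-use test cartridge, a block 32 mm (its x, from -15 to +17) x 44 mm (its y) x 73 mm tall; the body is 42 mm wide across y, under a 44 mm cap from 64 mm up; 25 to 45 g. Origin at the centre of its underside, z up. A fresh one: stands upright on the desk to the right of the feeder at the start, clear of the track. Two to four of these four are present.
- fresh_3: Blue single-use test cartridge, a block 32 mm (its x, from -15 to +17) x 44 mm (its y) x 73 mm tall; the body is 42 mm wide across y, under a 44 mm cap from 64 mm up; 25 to 45 g. Origin at the centre of its underside, z up. A fresh one: stands upright on the desk to the right of the feeder at the start, clear of the track. Two to four of these four are present.
- fresh_4: Blue single-use test cartridge, a block 32 mm (its x, from -15 to +17) x 44 mm (its y) x 73 mm tall; the body is 42 mm wide across y, under a 44 mm cap from 64 mm up; 25 to 45 g. Origin at the centre of its underside, z up. A fresh one: stands upright on the desk to the right of the feeder at the start, clear of the track. Two to four of these four are present.
- used: Blue single-use test cartridge, a block 32 mm (its x, from -15 to +17) x 44 mm (its y) x 73 mm tall; the body is 42 mm wide across y, under a 44 mm cap from 64 mm up; 25 to 45 g. Origin at the centre of its underside, z up. The used one: at the start it stands in the feeder's track against the end stop, in front of the pusher.
- carton: Cut-down white and brown carton, open on top, standing loose on the desk, 0.4 kg: 98 mm (its x) x 215 mm (its y) x 48 mm high, walls 3 mm, floor 2 mm. Origin at the centre of its underside. It stands to the right, its long side roughly along the world x axis.
- cup: Bystander: white specimen cup, 61 mm wide, 62 mm high, origin at underside centre. Leave it alone.
- timer: Bystander: small white timer, 34 x 68 x 63 mm, origin at underside centre. Leave it alone.
- notes: Bystander: yellow sticky note pad, 76 x 76 x 21 mm, origin at underside centre. Leave it alone.

How it is judged:
By the outcome, as a careful person would: the job done as asked, in the order asked, and still so for the second after the job is handed in, with the robot touching nothing.
Of fresh_1, fresh_2, fresh_3, fresh_4 only 2 to 4 are there at a start; the rules pass over those that are not, and their reading is None.
At some moment in a run one of carton may be knocked a few centimetres aside while the robot is not near it.
It also fails if it takes over 210 s, if anything falls off the work surface, if the arm or the gripper's body presses on something with over 40 N, if the wrist force passes 120 N, or if a joint passes its speed limit or range.

ROBOT

A 6-joint arm with a two-finger parallel gripper is mounted at the origin on a cart in front of the work surface, level with it; the furniture and walls round the work are solid. World frame = base frame: x ahead of the robot, y to its left, z up, the work surface at z = 0. Lengths are in mm, angles in rad, forces in N, time in s.
With the tool pointing down it reaches from about 350 to 775 mm from the base axis. Payload 7.3 kg.
Tool frame: the origin (TCP) lies at the very end of the fingers, on their centre line; the grasp point (between the pads) lies 19 mm behind it; z points along the fingers, y is the line along which they close (so a half turn about z gives the same grasp; the last joint's range is limited). The gripper opens to 92 mm and grips with 3 to 60 N. Pads are 19 mm wide; open, the fingers measure 130 mm over their backs; the gripper's body (75 mm by 190 mm) begins 47 mm behind the grasp point.
Start: joints at [-1.424, 0.342, 1.524, -0, 1.275, -0.146], TCP at [151.555, -502.669, 226.741] pointing down, gripper open.
Joint ranges: [-2.53, 2.53], [-0.77, 2.02], [0.04, 2.7], [-1, 4.14], [0.28, 2.66], [-3.11, 3.11]. Speed limits (rad/s): [2.57, 2.57, 3.14, 3.14, 3.14, 3.14].

INTERFACE

Orientations are given as [roll, pitch, yaw] about the fixed x, y, z axes, in that order (R = Rz(yaw) Ry(pitch) Rx(roll)).
In Python, from plant import get_obs, vision, workorder gives the robot as it stands.
- The arm moves only by the shell command python3 -m pendant 'ROWS' [OPENING]. ROWS is a JSON object of lists of equal length, an entry for each row: "dp": the shift along the tool's x, y, z in m, a list of three; "rotation": the turn, a rotation vector about the tool's x, y, z in rad, a list of three. A call has 1 to 8 rows; each row is the pose to reach, as a shift and turn from the pose commanded when the call began, along the tool's axes at that moment; what a row does not reach only later rows make up. A row lasts 1/8 s, in which the tool goes at most 62.5 mm and 10.7 degrees, less where a joint would pass 70% of its speed; a pose out of reach is approached as far as the arm can. A call with a gripper value outside its range is refused whole. OPENING is the finger opening in m, from 0 to 0.0918, set as the call begins (- or left out, the last holds). The fingers move at their own pace and stop on an object; the grip force is fixed at half the most. Time passes only in rows, so rows that repeat a pose let the fingers close. It gives the time, the measured TCP pose, the force, the opening and the grip force at its end, in the units of the state.
- get_obs(): the state, without advancing time (a new reading comes with each control period).
- vision.capture(name): name is "side" or "top" or "wrist"; returns a dict with "pixels" (400x640x3 uint8, red, green, blue), "vfov" (degrees; the focal length in pixels is half the picture's height over the tangent of half this angle, whatever the lens; pixels are square), "cx", "cy" (the principal point, pixels), "pose" (4x4, takes a point from camera to world coordinates); the wrist camera has in their place "T_tool_cam" (4x4, takes a point from camera to tool coordinates, whose origin is the TCP and whose axes are the flange's). Camera axes: x right, y up, looking along -z (the intrinsics and any distortion apply to the point x, -y, -z); pixel columns grow to the right and rows downward; lengths in mm; the calibration is good to about 2 mm. A picture is of the moment at which its call begins: read the wrist's pose just before it. There is no depth.
- workorder.close_job(): hands the job in; it is judged then, once.
The state is a dict: "time": time; "joint_positions": joint angles; "dq": joint speeds; "tau": joint torques, N m; "tool_pos": TCP position; "tcp_rot": TCP orientation; "contact_force": force on the tool from outside, world axes, zero at the start; "moment": the same for the moment, N m; "grip_width": finger opening in mm; "finger_force": force on a finger pad.
Only numpy, scipy, OpenCV 4.12 (cv2) and the standard library are available. Lean on these libraries where they do the work, as an engineer would, in place of code of your own. Each camera call takes 0.05 s, during which the arm holds its last target. There are 200 camera calls.

## Working session

There is one attempt and no reset: what is moved stays moved. The work goes in short steps, Python scripts to look and compute and a shell command to move; the robot and the scene stay as the last step left them, time stands still between calls to the robot, and variables do not carry over. Pictures are saved under pics/ and viewed, at most 14 in all, crops included, and the job is handed in when it is done.

```bash
ls; mkdir -p pics; python3 - <<'E'
from plant import get_obs, vision
import cv2
o=get_obs(); print(o)
for n in ("side","top"):
    c=vision.capture(n); print(n,{k:v for k,v in c.items() if k!="pixels"})
    cv2.imwrite(f"pics/{n}0.png",c["pixels"][:,:,::-1])
c=vision.capture("wrist"); print({k:v for k,v in c.items() if k!="pixels"}); cv2.imwrite("pics/wrist0.png",c["pixels"][:,:,::-1])
E
```

```text
pics
{'time': 0.0, 'joint_positions': array([-1.42400309e+00,  3.42718954e-01,  1.52505952e+00, -1.26739189e-05,
        1.27541804e+00, -1.45977091e-01]), 'dq': array([ 0.00071556,  0.00065741, -0.0002725 , -0.00129522,  0.00089742,
       -0.00058228]), 'tau': array([ 3.30888261e-04, -4.31238985e+01, -2.44222730e+01,  7.16609904e-02,
        5.56980050e-02, -1.21468361e-04]), 'tool_pos': array([ 151.48294035, -502.2173323 ,  226.03210203]), 'tcp_rot': array([-3.14000409e+00, -2.21305648e-04,  2.92773851e-01]), 'contact_force': array([-0.19526262, -0.96028797, -0.25334112]), 'moment': array([-0.01454406, -0.04135518, -0.01595871]), 'finger_force': 0.0, 'grip_width': 92.00519686267108}
side {'vfov': 49.705734741930904, 'cx': 316.847473181377, 'cy': 197.58848852606744, 'pose': array([[ 9.30653517e-01,  2.25069035e-01, -2.88492566e-01,
         2.57202034e+02],
       [-3.65829405e-01,  5.56670357e-01, -7.45846472e-01,
        -5.68110122e+02],
       [-7.27168650e-03,  7.99663706e-01,  6.00404097e-01,
         6.14616588e+02],
       [ 0.00000000e+00,  0.00000000e+00,  0.00000000e+00,
[... 195 characters left out ...]
089e+02],
       [-9.99846978e-01,  1.53322920e-02, -8.42265141e-03,
         9.30502917e+01],
       [-7.46671443e-03,  6.13716136e-02,  9.98087057e-01,
         1.13575466e+03],
       [ 0.00000000e+00,  0.00000000e+00,  0.00000000e+00,
         1.00000000e+00]])}
{'vfov': 60.58587926860174, 'cx': 315.2684188671521, 'cy': 194.8236859276669, 'T_tool_cam': array([[-8.62375066e-04,  9.54984017e-01,  2.96656002e-01,
         8.01208449e+01],
       [ 9.99999530e-01,  9.55051673e-04, -1.67481602e-04,
        -1.65257440e-01],
       [-4.43264064e-04,  2.96655718e-01, -9.54984392e-01,
        -1.58134582e+02],
       [ 0.00000000e+00,  0.00000000e+00,  0.00000000e+00,
         1.00000000e+00]])}
```

View pics/top0.png

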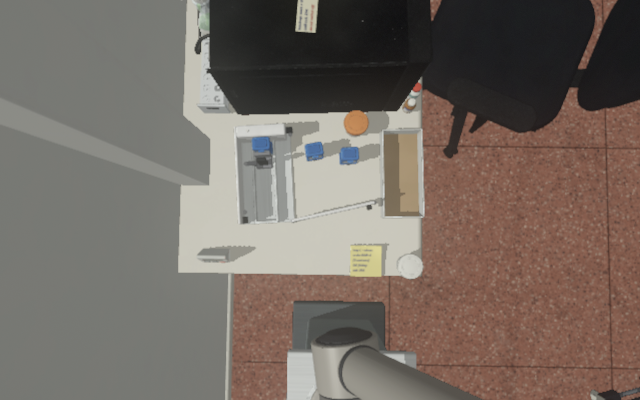

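View pics/side0.png

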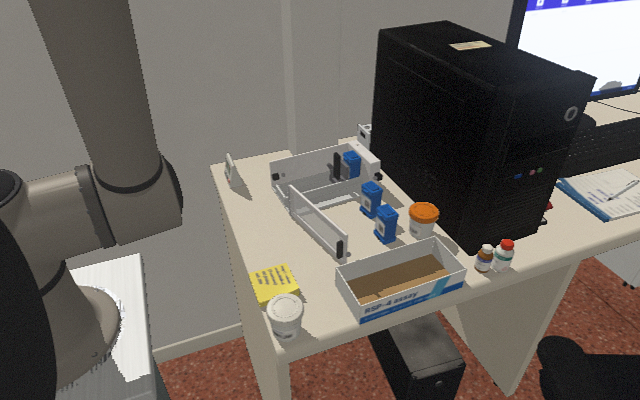

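The top view shows a feeder with its head at the far end (around 262,130), the used cartridge (262,145), and two fresh cartridges (314,151) and (349,156). It also shows the open door running from (293,221) to (372,205) and the carton around (403,172). The orange-lidded jar at (356,123) has to be avoided too.

```bash
cat > h.py <<'E'
import numpy as np, cv2
from scipy.spatial.transform import Rotation as R
from plant import get_obs, vision
def f_of(c): return 200/np.tan(np.radians(c["vfov"]/2))
def campose(c,o=None):
    if "pose" in c: return np.array(c["pose"])
    T=np.eye(4); T[:3,:3]=R.from_euler("xyz",o["tcp_rot"]).as_matrix(); T[:3,3]=o["tool_pos"]
    return T@c["T_tool_cam"]
def grab(n,name):
    o=get_obs(); c=vision.capture(n)
    cv2.imwrite(f"pics/{name}.png",c["pixels"][:,:,::-1])
    np.savez(f"pics/{name}.npz",P=campose(c,o),K=[f_of(c),c["cx"],c["cy"]])
    return o
def px2w(name,u,v,z):
    d=np.load(f"pics/{name}.npz"); f,cx,cy=d["K"]; P=d["P"]
    r=P[:3,:3]@np.array([(u-cx)/f,-(v-cy)/f,-1]); t=(z-P[2,3])/r[2]
    return P[:3,3]+t*r
def w2px(name,p):
    d=np.load(f"pics/{name}.npz"); f,cx,cy=d["K"]; P=d["P"]
    q=P[:3,:3].T@(np.asarray(p,float)-P[:3,3]); return cx+f*q[0]/-q[2], cy-f*q[1]/-q[2]
def crop(name,x0,y0,x1,y1,s,out):
    im=cv2.imread(f"pics/{name}.png")[y0:y1,x0:x1]
    cv2.imwrite(f"pics/{out}.png",cv2.resize(im,None,fx=s,fy=s,interpolation=cv2.INTER_CUBIC))
E
python3 - <<'E'
from h import *
grab("top","top1")
for n,u,v,z in [("used",262,145,73),("f1",314,151,73),("f2",349,156,73),("tab",263,160,90),("hinge",294,221,90),("dooredge",377,203,90),("cart ctr",403,172,48),("cartTL",382,130,48),("cartBR",423,217,48),("headL",236,126,82),("headR",286,124,82),("cup",411,266,62),("timer",213,256,63),("notes",366,261,21),("jar",356,123,62)]:
    print(n,px2w("top1",u,v,z).round(0))
crop("top1",230,115,430,265,4,"top1c")
E
```

```text
used [650. 223.  73.]
f1 [637.  99.  73.]
f2 [626.  16.  73.]
tab [611. 218.  90.]
hinge [470. 143.  90.]
dooredge [515. -49.  90.]
cart ctr [ 593. -117.   48.]
cartTL [695. -66.  48.]
cartBR [ 485. -166.   48.]
headL [692. 284.  82.]
headR [699. 166.  82.]
cup [ 369. -134.   62.]
timer [385. 334.  63.]
notes [376. -33.  21.]
jar [708.  -1.  62.]
```

View pics/top1c.png

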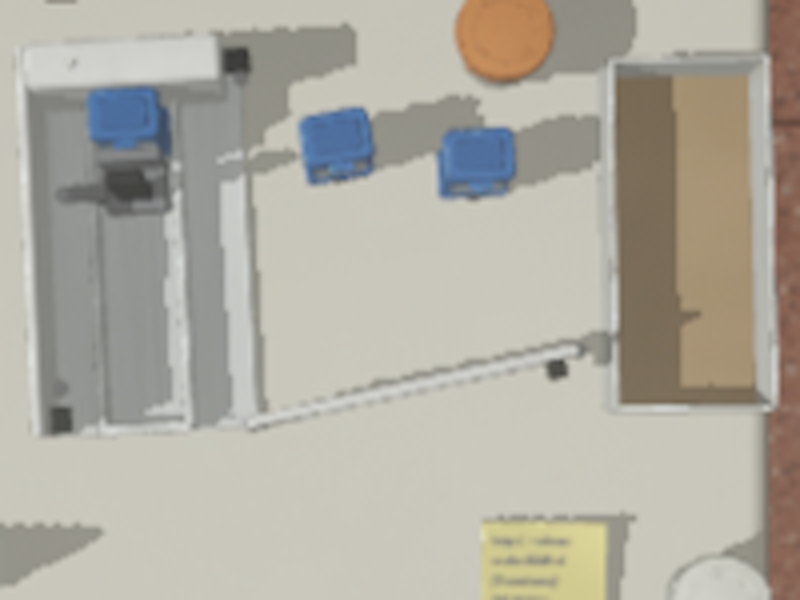

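```bash
cat >> h.py <<'E'
def to(x,y,z,yaw=None,tag=""):
    o=get_obs(); M=R.from_euler("xyz",o["tcp_rot"])
    G=R.from_euler("xyz",[np.pi,0,o["tcp_rot"][2] if yaw is None else yaw])
    dp=M.as_matrix().T@(np.array([x,y,z])-o["tool_pos"])/1000
    print(tag,"dp",dp.round(4).tolist(),"rot",(M.inv()*G).as_rotvec().round(4).tolist(),"at",o["tool_pos"].round(1),"yaw",round(o["tcp_rot"][2],4),"t",round(o["time"],1))
E
python3 -c "
from h import *
to(600,130,260,0)"; nproc; python3 -m pendant -h | head -20
```

```text
dp [0.612, -0.4761, -0.0332] rot [-0.0009, 0.0, 0.2928] at [ 151.5 -502.4  226.3] yaw 0.2928 t 0.2
4invalid input: not JSON, or not a number
```

```bash
python3 -m pendant '{"dp":[[0.61,-0.476,-0.034],[0.61,-0.476,-0.034],[0.61,-0.476,-0.034],[0.61,-0.476,-0.034],[0.61,-0.476,-0.034],[0.61,-0.476,-0.034],[0.61,-0.476,-0.034],[0.61,-0.476,-0.034]],"rotation":[[0,0,0.293],[0,0,0.293],[0,0,0.293],[0,0,0.293],[0,0,0.293],[0,0,0.293],[0,0,0.293],[0,0,0.293]]}'; python3 -c "
from h import *
to(600,130,260,0)"
```

```text
time: 1.2
tool_pos: [440.5, -93.4, 248.9]
tcp_rot: [3.141, -0.0, -0.0]
contact_force: [1.0, -1.2, 0.6]
grip_width: 91.6
finger_force: 0.0
 dp [0.1595, -0.2234, -0.0112] rot [0.0005, -0.0005, -0.0002] at [440.5 -93.4 248.9] yaw -0.0002 t 1.2
```

```bash
python3 -m pendant '{"dp":[[0.16,-0.223,-0.011],[0.16,-0.223,-0.011],[0.16,-0.223,-0.011],[0.16,-0.223,-0.011],[0.16,-0.223,-0.011],[0.16,-0.223,-0.011]],"rotation":[[0,0,0],[0,0,0],[0,0,0],[0,0,0],[0,0,0],[0,0,0]]}'; python3 -c "
from h import *
print(grab('wrist','w1')['tool_pos'])
crop('w1',0,0,640,400,1.25,'w1c')"
```

```text
time: 1.95
tool_pos: [599.9, 129.2, 258.5]
tcp_rot: [3.141, 0.001, 0.002]
contact_force: [0.2, -0.4, 1.0]
grip_width: 91.6
finger_force: 0.0
[599.87400887 129.20793304 258.53268968]
```

View pics/w1c.png

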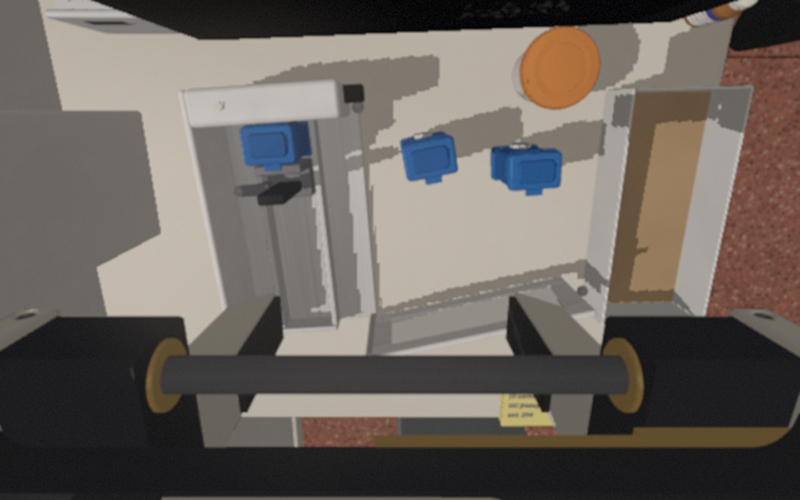

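```bash
python3 -c "
from h import *
crop('w1',140,55,305,270,2.79,'w1f')
crop('w1',310,95,460,165,5,'w1g')
import cv2;a=cv2.imread('pics/w1f.png');print(a.shape)"
```

```text
(600, 460, 3)
```

View pics/w1f.png

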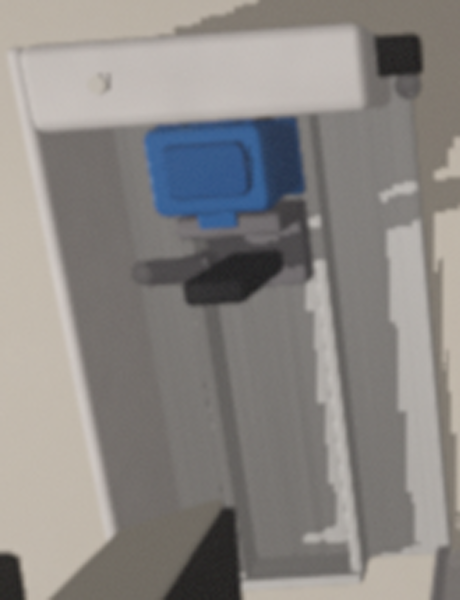

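View pics/w1g.png

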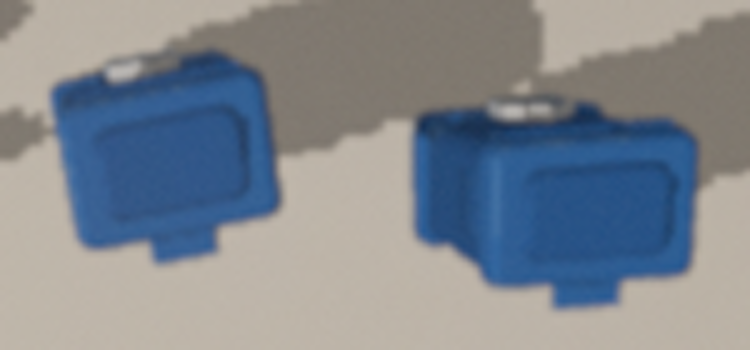

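```bash
python3 - <<'E'
from h import *
s=2.79
P=lambda x,y,z:px2w('w1',140+(x+.5)/s-.5,55+(y+.5)/s-.5,z)
Q=lambda x,y,z:px2w('w1',310+(x+.5)/5-.5,95+(y+.5)/5-.5,z)
for n,x,y,z in [("headfrontL",40,130,82),("headfrontR",362,110,82),("headbackL",25,47,82),("headbackR",358,27,82),("wallouterfar",12,50,76),("wallouternear",105,530,76),("wallinnernear",117,530,76),("wallinnerfar",36,125,76),("railRfar",312,115,28),("railRnear",357,570,28),("railLinner",208,330,28),("endL",243,579,30),("endR",360,573,30),("tab",212,293,90),("usedTL",150,132,73),("TR",255,125,73),("BL",157,214,73),("BR",264,210,73),("ledgeRfar",415,100,6),("ledgeRnear",445,545,6)]:
    print(n,P(x,y,z).round(1)[:2])
for n,pts in [("f1",[(55,93),(258,68),(85,245),(278,210)]),("f2",[(483,142),(693,130),(490,285),(690,272)])]:
    w=np.array([Q(x,y,73)[:2] for x,y in pts]); c=w.mean(0)
    ax=(w[0]-w[1]+w[2]-w[3])/2; bx=(w[0]-w[2]+w[1]-w[3])/2
    print(n,w.round(1).tolist(),c.round(1),np.linalg.norm(ax).round(1),np.linalg.norm(bx).round(1),"yaw",np.degrees(np.arctan2(-ax[0],ax[1])).round(1),np.degrees(np.arctan2(bx[1],bx[0])).round(1))
E
```

```text
headfrontL [668.  281.3]
headfrontR [674.7 172.2]
headbackL [694.4 282.6]
headbackR [700.8 172.5]
wallouterfar [693.7 289.8]
wallouternear [516.8 279.5]
wallinnernear [516.8 274.9]
wallinnerfar [669.5 285.2]
railRfar [671.9 198.7]
railRnear [474.1 189. ]
railLinner [585.5 246.8]
endL [470.5 240.4]
endR [473.6 187.5]
tab [613.8 225.6]
usedTL [667.1 247.3]
TR [669.5 210.6]
BL [638.9 247.7]
BR [640.3 209.5]
ledgeRfar [677.4 160. ]
ledgeRnear [475.6 150.2]
f1 [[656.7, 124.0], [661.5, 84.5], [626.9, 117.8], [634.0, 79.3]] [644.8 101.4] 39.4 29.2 yaw 8.6 11.2
f2 [[647.4, 39.5], [649.7, -1.7], [618.9, 35.8], [621.6, -4.4]] [634.4  17.3] 40.8 28.5 yaw 3.6 6.5
```

The feeder comes out at about (576,222) with yaw 0.058, and the known sizes agree to within about 2 mm. One closer look from straight above the track before gripping.

```bash
python3 -m pendant '{"dp":[[-0.03,-0.092,0.058],[-0.03,-0.092,0.058],[-0.03,-0.092,0.058],[-0.03,-0.092,0.058]],"rotation":[[0,0,-0.058],[0,0,-0.058],[0,0,-0.058],[0,0,-0.058]]}' 0.05; python3 -c "
from h import *
o=grab('wrist','w2'); print(o['tool_pos'],o['tcp_rot'])
crop('w2',190,20,470,290,2.1,'w2c')
e=np.array([np.cos(.058),np.sin(.058)]);n=np.array([-e[1],e[0]]);O=np.array([575.7,222.1])
for nm,x,y,z in [('tab',38,0,90),('headFL',95,56,82),('railR',0,-24,28),('railL',0,24,28),('railRfar',90,-24,28),('wall',0,56,76)]:
    u,v=w2px('w2',[*(O+e*x+n*y),z]); print(nm,round((u-190)*2.1),round((v-20)*2.1))
"
```

```text
time: 2.5
tool_pos: [570.0, 218.4, 202.4]
tcp_rot: [3.141, -0.001, 0.057]
contact_force: [-0.6, -0.2, -0.7]
grip_width: 56.1
finger_force: 0.0
[569.97879599 218.37085768 202.42401756] [ 3.14100860e+00 -1.10252579e-03  5.69179476e-02]
tab 254 245
headFL 98 84
railR 306 309
railL 205 309
railRfar 310 106
wall 118 335
```

View pics/w2c.png

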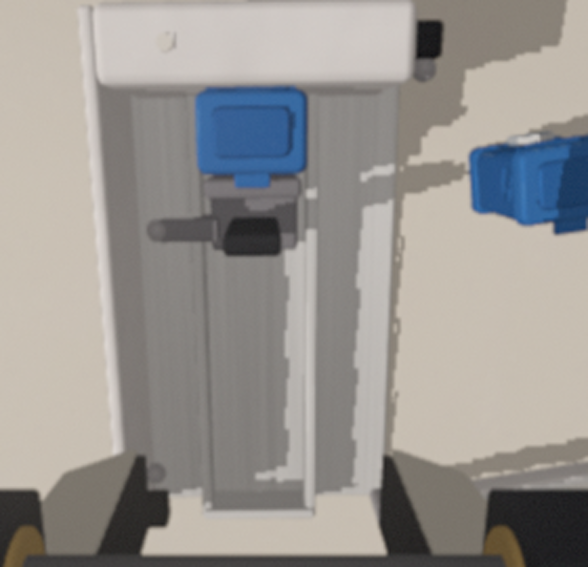

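Projections match the image to about 1 mm: the tab is seen at (251,244) against a predicted (254,245), and the rails agree. Going for the tab.

```bash
cat >> h.py <<'E'
YAW=.058; O=np.array([575.7,222.3]); E_=np.array([np.cos(YAW),np.sin(YAW)]); N_=np.array([-E_[1],E_[0]])
def F(x,y=0): return O+E_*x+N_*y
def tof(x,y,z,yaw=YAW,tag=""): to(*F(x,y),z,yaw,tag)
E
python3 -c "
from h import *
tof(38,0.5,110);tof(38,0.5,45)"
```

```text
dp [0.0434, -0.0044, 0.0928] rot [0.0003, -0.0018, -0.0018] at [570.4 218.2 202.8] yaw 0.0562 t 2.5
 dp [0.0433, -0.0044, 0.1578] rot [0.0003, -0.0018, -0.0018] at [570.4 218.2 202.8] yaw 0.0562 t 2.5
```

```bash
python3 -m pendant '{"dp":[[0.043,-0.004,0.06],[0.043,-0.004,0.09],[0.043,-0.004,0.11],[0.043,-0.004,0.135],[0.043,-0.004,0.157],[0.043,-0.004,0.157]],"rotation":[[0,0,-0.001],[0,0,-0.001],[0,0,-0.001],[0,0,-0.001],[0,0,-0.001],[0,0,-0.001]]}' 0.05
python3 -m pendant '{"dp":[[0,0,0],[0,0,0],[0,0,0],[0,0,0]],"rotation":[[0,0,0],[0,0,0],[0,0,0],[0,0,0]]}' 0.0
```

```text
time: 3.3
tool_pos: [612.2, 224.3, 43.8]
tcp_rot: [3.141, 0.002, 0.057]
contact_force: [-0.3, -0.3, -0.2]
grip_width: 50.3
finger_force: 0.0
time: 3.8
tool_pos: [612.8, 225.4, 45.6]
tcp_rot: [3.14, -0.001, 0.059]
contact_force: [-0.4, -5.1, 4.4]
grip_width: 21.6
finger_force: 30.0
```

```bash
python3 -m pendant '{"dp":[[-0.02,0.0007,0],[-0.045,0.0007,0],[-0.07,0.0007,0],[-0.09,0.0007,0],[-0.107,0.0007,0],[-0.118,0.0007,0],[-0.125,0.0007,0],[-0.129,0.0007,0]],"rotation":[[0,0,0],[0,0,0],[0,0,0],[0,0,0],[0,0,0],[0,0,0],[0,0,0],[0,0,0]]}'
python3 -m pendant '{"dp":[[0,0,0],[0,0,0]],"rotation":[[0,0,0],[0,0,0]]}'
```

```text
time: 4.8
tool_pos: [485.0, 216.7, 45.5]
tcp_rot: [3.14, -0.003, 0.06]
contact_force: [4.7, -8.7, 2.1]
grip_width: 21.8
finger_force: 30.0
time: 5.05
tool_pos: [485.2, 216.7, 45.5]
tcp_rot: [3.14, -0.003, 0.06]
contact_force: [3.3, -8.6, 3.9]
grip_width: 22.0
finger_force: 30.0
```

```bash
python3 -m pendant '{"dp":[[0,0,0],[0,0,0],[0,0,-0.03],[0,0,-0.07],[0,0,-0.1],[0,0,-0.1]],"rotation":[[0,0,0],[0,0,0],[0,0,0],[0,0,0],[0,0,0],[0,0,0]]}' 0.05; python3 -c "
from h import *
o=grab('wrist','w3'); print(o['tool_pos'],o['tcp_rot'])
crop('w3',170,0,490,300,2,'w3c')
for nm,x,y,z in [('tab',-87,0,90),('headFL',95,56,82),('railR',0,-24,28),('railL',0,24,28),('railRfar',90,-24,28),('usedC',79,0,73)]:
    u,v=w2px('w3',[*F(x,y),z]); print(nm,round((u-170)*2),round((v-0)*2))
"
```

```text
time: 5.8
tool_pos: [484.7, 218.7, 146.9]
tcp_rot: [-3.14, -0.005, 0.059]
contact_force: [-0.3, -0.5, -0.6]
grip_width: 50.4
finger_force: 0.0
[484.74337121 218.674285   146.85210061] [-3.14027676 -0.00478705  0.05922272]
tab 296 417
headFL 87 -238
railR 358 149
railL 233 149
railRfar 366 -128
usedC 297 -151
```

View pics/w3c.png

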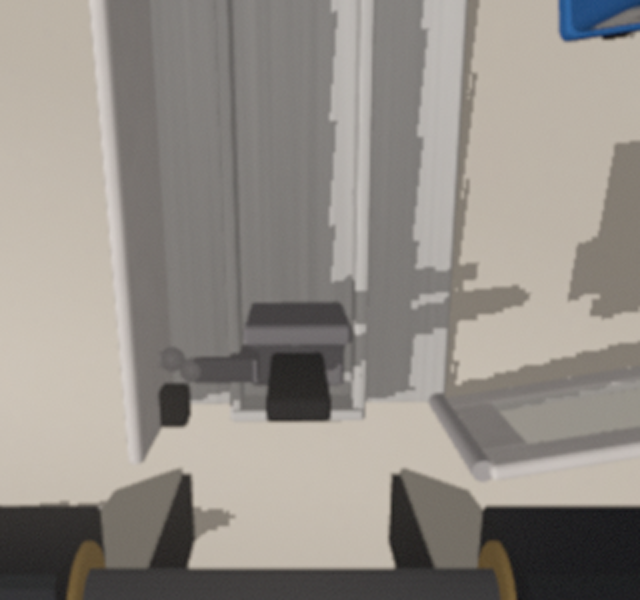

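The pusher is latched: the tab is near (298,404) and stays there with the gripper off it. Next, the used cartridge.

```bash
python3 -c "
from h import *
p=px2w('w2',190+251/2.1,20+130/2.1,73)[:2]; print(p,E_@(p-O),N_@(p-O))
x=min(E_@(p-O),79)
tof(78.5,0,140);tof(78.5,0,36)"
```

```text
[654.86371751 227.6631778 ] 79.34149139979937 0.7652377121724075
 dp [0.1705, 0.0016, 0.0055] rot [-0.0006, -0.0016, 0.0011] at [483.7 218.3 145.2] yaw 0.0591 t 5.8
 dp [0.1704, 0.0016, 0.1095] rot [-0.0006, -0.0016, 0.0011] at [483.7 218.3 145.2] yaw 0.0591 t 5.8
```

```bash
python3 -m pendant '{"dp":[[0.06,0.001,0.0],[0.12,0.001,0.0],[0.17,0.001,0.005],[0.17,0.001,0.03],[0.17,0.001,0.06],[0.17,0.001,0.09],[0.17,0.001,0.109],[0.17,0.001,0.109]],"rotation":[[0,0,0],[0,0,0],[0,0,0],[0,0,0],[0,0,0],[0,0,0],[0,0,0],[0,0,0]]}' 0.058
python3 -m pendant '{"dp":[[0,0,0],[0,0,0],[0,0,0],[0,0,0],[0,0,0]],"rotation":[[0,0,0],[0,0,0],[0,0,0],[0,0,0],[0,0,0]]}' 0.03
```

```text
time: 6.85
tool_pos: [651.9, 226.7, 33.0]
tcp_rot: [3.141, 0.005, 0.059]
contact_force: [-0.7, -0.9, -0.7]
grip_width: 58.1
finger_force: 0.0
time: 7.48
tool_pos: [654.2, 227.2, 37.0]
tcp_rot: [-3.141, -0.002, 0.059]
contact_force: [-0.2, 1.5, 5.3]
grip_width: 41.7
finger_force: 30.0
```

```bash
python3 -m pendant '{"dp":[[0,0,-0.01],[0,0,-0.03],[0,0,-0.06],[0,0,-0.1],[0,0,-0.13],[0,0,-0.13]],"rotation":[[0,0,0],[0,0,0],[0,0,0],[0,0,0],[0,0,0],[0,0,0]]}'; python3 -c "
from h import *
print(get_obs()['grip_width'])
grab('top','top2')
crop('top2',230,110,440,270,3.8,'top2c')
to(595,-110,170,1.57)"
```

```text
time: 8.22
tool_pos: [654.6, 227.1, 169.0]
tcp_rot: [-3.141, -0.006, 0.059]
contact_force: [-0.2, 0.3, -0.4]
grip_width: 41.6
finger_force: 30.0
41.57596845566748
 dp [-0.0783, 0.3329, -0.0036] rot [0.0012, -0.0015, -1.5112] at [653.6 226.9 166.6] yaw 0.0588 t 8.3
```

View pics/top2c.png

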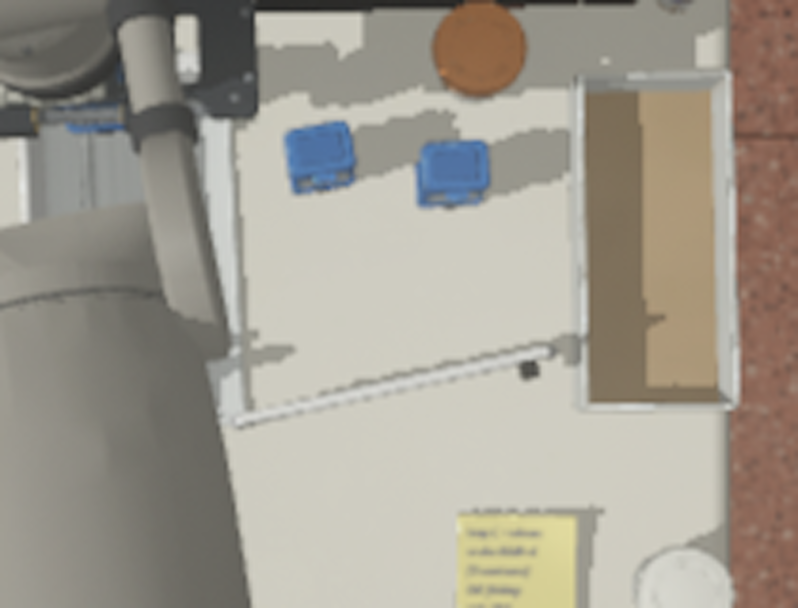

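The carton is unmoved, its rim running from (580,80) to (738,405) in the crop, so its centre is about (592,-115). Carrying the cartridge there with the fingers turned along its length.

```bash
python3 -m pendant '{"dp":[[-0.01,0.042,0],[-0.02,0.084,0],[-0.03,0.126,0],[-0.04,0.168,0],[-0.05,0.21,0],[-0.06,0.252,0],[-0.07,0.294,0],[-0.08,0.336,0]],"rotation":[[0,0,-0.18],[0,0,-0.36],[0,0,-0.54],[0,0,-0.72],[0,0,-0.9],[0,0,-1.08],[0,0,-1.26],[0,0,-1.44]]}'; python3 -c "
from h import *
grab('side','s2')
to(595,-115,42,1.57)"
```

```text
time: 9.28
tool_pos: [591.8, -114.3, 163.7]
tcp_rot: [-3.138, -0.001, 1.505]
contact_force: [-0.4, -0.6, -1.2]
grip_width: 41.7
finger_force: 30.0
 dp [0.0051, 0.0042, 0.1217] rot [-0.0038, 0.0022, -0.0577] at [ 591.  -119.6  163.7] yaw 1.5123 t 9.3
```

View pics/s2.png

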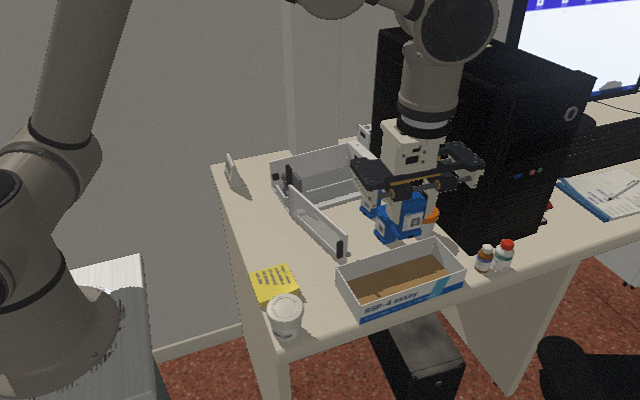

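```bash
python3 -m pendant '{"dp":[[0.003,0.003,0.04],[0.003,0.003,0.08],[0.003,0.003,0.11],[0.003,0.003,0.127],[0.003,0.003,0.127]],"rotation":[[0,0,-0.05],[0,0,-0.05],[0,0,-0.05],[0,0,-0.05],[0,0,-0.05]]}'; 
python3 -m pendant '{"dp":[[0,0,0],[0,0,0],[0,0,-0.02],[0,0,-0.06],[0,0,-0.1],[0,0,-0.14],[0,0,-0.14]],"rotation":[[0,0,0],[0,0,0],[0,0,0],[0,0,0],[0,0,0],[0,0,0],[0,0,0]]}' 0.056; python3 -c "
from h import *
# refine fresh poses
s=2.1
to(634.4,17.3,160,0.09,'f2');to(644.8,101.4,160,0.17,'f1')"
```

```text
time: 9.95
tool_pos: [595.4, -110.0, 37.0]
tcp_rot: [-3.138, -0.001, 1.549]
contact_force: [-0.3, 0.3, -0.6]
grip_width: 41.7
finger_force: 30.0
time: 10.82
tool_pos: [598.5, -111.0, 183.5]
tcp_rot: [3.133, 0.003, 1.549]
contact_force: [0.7, -0.5, 0.1]
grip_width: 56.3
finger_force: 0.0
f2 dp [0.1292, 0.0328, 0.0235] rot [0.0092, -0.0043, 1.4588] at [ 598.5 -111.   183.5] yaw 1.5488 t 10.8
f1 dp [0.2135, 0.0414, 0.0233] rot [0.0092, -0.0039, 1.3788] at [ 598.5 -111.   183.5] yaw 1.5488 t 10.8
```

```bash
python3 -c "
from h import *
to(570,60,190,0.1)"
python3 -m pendant '{"dp":[[0.04,-0.004,0],[0.08,-0.008,0],[0.12,-0.012,0],[0.15,-0.018,0],[0.17,-0.024,-0.006],[0.17,-0.024,-0.006],[0.17,-0.024,-0.006],[0.17,-0.024,-0.006]],"rotation":[[0,0,0.18],[0,0,0.36],[0,0,0.54],[0,0,0.72],[0,0,0.9],[0,0,1.08],[0,0,1.26],[0,0,1.44]]}' 0.06;  python3 -c "
from h import *
o=grab('wrist','w4'); print(o['tool_pos'],o['tcp_rot'])
crop('w4',150,30,550,200,2,'w4c')"
```

```text
dp [0.1703, -0.0322, -0.0072] rot [0.0092, -0.0042, 1.4488] at [ 598.5 -111.   183.5] yaw 1.5488 t 10.8
time: 11.82
tool_pos: [575.8, 60.2, 184.3]
tcp_rot: [3.142, 0.001, 0.103]
contact_force: [-0.1, 0.9, 0.2]
grip_width: 60.0
finger_force: 0.0
[575.82456901  60.20816751 184.26309293] [3.14156588e+00 5.45538673e-04 1.03091805e-01]
```

View pics/w4c.png

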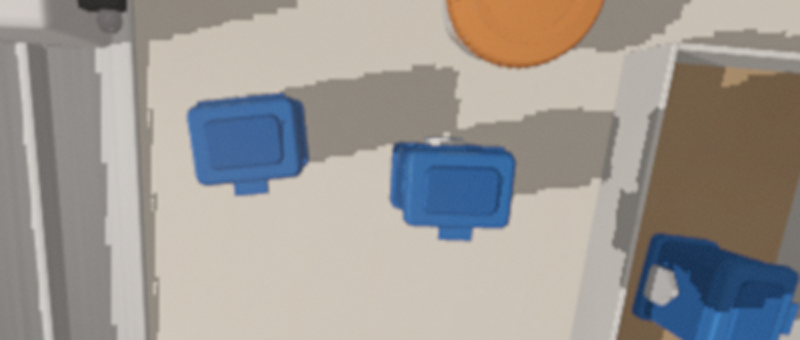

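```bash
python3 -c "
from h import *
a=px2w('w4',150+247.5/2,30+140/2,73);b=px2w('w4',150+460/2,30+188/2,73);print(a,b)
to(a[0],a[1],100,.175,'f1');to(a[0],a[1],31,.175,'f1')
to(b[0],b[1],31,.065,'f2')"
```

```text
[643.94088165  98.89474874  73.        ] [634.44511211  15.88158871  73.        ]
f1 dp [0.0715, -0.0321, 0.0842] rot [0.0, 0.0006, -0.0792] at [575.8  60.1 184.3] yaw 0.0958 t 11.9
f1 dp [0.0716, -0.0321, 0.1532] rot [0.0, 0.0006, -0.0792] at [575.8  60.1 184.3] yaw 0.0958 t 11.9
f2 dp [0.0542, 0.0496, 0.1532] rot [0.0001, 0.0006, 0.0308] at [575.8  60.1 184.3] yaw 0.0958 t 11.9
```

```bash
python3 -m pendant '{"dp":[[0.071,-0.032,0.0],[0.071,-0.032,0.04],[0.071,-0.032,0.08],[0.071,-0.032,0.11],[0.071,-0.032,0.135],[0.071,-0.032,0.153],[0.071,-0.032,0.153]],"rotation":[[0,0,-0.08],[0,0,-0.08],[0,0,-0.08],[0,0,-0.08],[0,0,-0.08],[0,0,-0.08],[0,0,-0.08]]}' 0.06
python3 -m pendant '{"dp":[[0,0,0],[0,0,0],[0,0,0],[0,0,0],[0,0,0]],"rotation":[[0,0,0],[0,0,0],[0,0,0],[0,0,0],[0,0,0]]}' 0.03;
python3 -m pendant '{"dp":[[0,0,-0.02],[0,0,-0.06],[0,0,-0.1],[0,0,-0.135],[0,0,-0.135]],"rotation":[[0,0,0],[0,0,0],[0,0,0],[0,0,0],[0,0,0]]}' 0.03;python3 -c "
from h import *
tof(76,0,166);tof(76,0,60)"
```

```text
time: 12.75
tool_pos: [642.3, 99.5, 30.2]
tcp_rot: [-3.141, 0.003, 0.19]
contact_force: [0.4, -0.4, -0.2]
grip_width: 60.0
finger_force: 0.0
time: 13.38
tool_pos: [643.9, 99.7, 32.6]
tcp_rot: [3.141, -0.002, 0.189]
contact_force: [-1.5, 0.5, 6.7]
grip_width: 41.8
finger_force: 29.9
time: 14.0
tool_pos: [644.8, 99.6, 169.7]
tcp_rot: [3.141, -0.006, 0.189]
contact_force: [0.4, -0.1, -1.6]
grip_width: 41.4
finger_force: 29.8
 dp [0.0305, -0.1236, 0.0038] rot [0.0007, -0.0059, 0.1308] at [644.8  99.6 169.7] yaw 0.1888 t 14.0
 dp [0.0299, -0.1237, 0.1097] rot [0.0007, -0.0059, 0.1308] at [644.8  99.6 169.7] yaw 0.1888 t 14.0
```

```bash
python3 -m pendant '{"dp":[[0.008,-0.04,0.003],[0.016,-0.08,0.003],[0.03,-0.1235,0.003],[0.03,-0.1235,0.04],[0.03,-0.1235,0.08],[0.03,-0.1235,0.095],[0.03,-0.1235,0.1],[0.03,-0.1235,0.1]],"rotation":[[0,0,0.06],[0,0,0.13],[0,0,0.13],[0,0,0.13],[0,0,0.13],[0,0,0.13],[0,0,0.13],[0,0,0.13]]}'; python3 -c "
from h import *
for z in (50,40): tof(76,0,z)"
```

```text
time: 15.0
tool_pos: [650.2, 226.4, 67.4]
tcp_rot: [-3.141, -0.001, 0.058]
contact_force: [-0.1, 1.3, -0.2]
grip_width: 41.3
finger_force: 29.8
 dp [0.0013, -0.0002, 0.0174] rot [-0.0001, -0.0013, 0.0005] at [650.2 226.4  67.4] yaw 0.0585 t 15.0
 dp [0.0013, -0.0002, 0.0274] rot [-0.0001, -0.0013, 0.0005] at [650.2 226.4  67.4] yaw 0.0585 t 15.0
```

```bash
python3 -m pendant '{"dp":[[0.001,0,0.007],[0.001,0,0.014],[0.001,0,0.02],[0.001,0,0.025],[0.001,0,0.0275],[0.001,0,0.0275]],"rotation":[[0,0,0],[0,0,0],[0,0,0],[0,0,0],[0,0,0],[0,0,0]]}'
```

```text
time: 15.75
tool_pos: [650.7, 226.6, 39.1]
tcp_rot: [3.142, -0.0, 0.059]
contact_force: [0.0, 0.0, -0.7]
grip_width: 41.7
finger_force: 29.9
```

```bash
python3 -m pendant '{"dp":[[0,0,0.001],[0,0,0.001],[0,0,0],[0,0,-0.03],[0,0,-0.07],[0,0,-0.11],[0,0,-0.13],[0,0,-0.13]],"rotation":[[0,0,0],[0,0,0],[0,0,0],[0,0,0],[0,0,0],[0,0,0],[0,0,0],[0,0,0]]}' 0.056;python3 -c "
from h import *
b=[634.5,15.9]
to(*b,170,.065);to(*b,31,.065)"
```

```text
time: 16.75
tool_pos: [651.5, 226.8, 171.3]
tcp_rot: [-3.141, -0.004, 0.059]
contact_force: [-0.4, 0.0, -0.4]
grip_width: 55.4
finger_force: 0.0
 dp [-0.0294, 0.2095, 0.001] rot [-0.0007, -0.0043, -0.0062] at [651.5 226.8 171.3] yaw 0.0588 t 16.8
 dp [-0.03, 0.2096, 0.14] rot [-0.0007, -0.0043, -0.0062] at [651.5 226.8 171.3] yaw 0.0588 t 16.8
```

```bash
python3 -m pendant '{"dp":[[-0.008,0.055,0],[-0.015,0.11,0],[-0.022,0.165,0],[-0.029,0.2095,0],[-0.029,0.2095,0.04],[-0.029,0.2095,0.08],[-0.029,0.2095,0.115],[-0.029,0.2095,0.138]],"rotation":[[0,0,0],[0,0,0],[0,0,0],[0,0,0],[0,0,0],[0,0,0],[0,0,0],[0,0,0]]}' 0.06
python3 -m pendant '{"dp":[[0,0,0],[0,0,0],[0,0,0],[0,0,0],[0,0,0],[0,0,0]],"rotation":[[0,0,0],[0,0,0],[0,0,0],[0,0,0],[0,0,0],[0,0,0]]}' 0.03;
python3 -m pendant '{"dp":[[0,0,-0.02],[0,0,-0.06],[0,0,-0.1],[0,0,-0.135],[0,0,-0.135]],"rotation":[[0,0,0],[0,0,0],[0,0,0],[0,0,0],[0,0,0]]}' 0.03;python3 -c "
from h import *
grab('top','top3')
tof(38,0,166);tof(38,0,66)"
```

```text
time: 17.75
tool_pos: [631.9, 15.8, 27.5]
tcp_rot: [-3.141, 0.005, 0.059]
contact_force: [-0.0, -0.8, -1.0]
grip_width: 59.9
finger_force: 0.0
time: 18.5
tool_pos: [634.3, 15.7, 31.6]
tcp_rot: [3.141, -0.001, 0.059]
contact_force: [0.0, -0.6, 1.6]
grip_width: 41.9
finger_force: 29.9
time: 19.12
tool_pos: [635.6, 15.6, 169.5]
tcp_rot: [3.141, -0.006, 0.059]
contact_force: [-0.1, 0.0, -0.2]
grip_width: 41.5
finger_force: 29.9
 dp [-0.0085, -0.2097, 0.0011] rot [0.0005, -0.0024, 0.0008] at [634.4  15.7 167.2] yaw 0.0588 t 19.2
 dp [-0.0087, -0.2097, 0.1011] rot [0.0005, -0.0024, 0.0008] at [634.4  15.7 167.2] yaw 0.0588 t 19.2
```

```bash
python3 -m pendant '{"dp":[[-0.002,-0.055,0],[-0.004,-0.11,0],[-0.006,-0.165,0],[-0.0085,-0.2097,0.001],[-0.0085,-0.2097,0.04],[-0.0085,-0.2097,0.08],[-0.0085,-0.2097,0.1],[-0.0085,-0.2097,0.1]],"rotation":[[0,0,0],[0,0,0],[0,0,0],[0,0,0],[0,0,0],[0,0,0],[0,0,0],[0,0,0]]}';python3 -c "
from h import *
tof(38,0,39)"
```

```text
time: 20.18
tool_pos: [610.9, 224.0, 62.5]
tcp_rot: [3.14, 0.007, 0.059]
contact_force: [1.1, 0.3, -0.4]
grip_width: 41.4
finger_force: 29.9
 dp [0.003, -0.0004, 0.0234] rot [0.0013, 0.007, 0.0008] at [610.9 224.   62.5] yaw 0.0588 t 20.2
```

```bash
python3 -m pendant '{"dp":[[0,0,0.007],[0,0,0.014],[0,0,0.02],[0,0,0.025],[0,0,0.028],[0,0,0.028]],"rotation":[[0,0,0],[0,0,0],[0,0,0],[0,0,0],[0,0,0],[0,0,0]]}'
```

```text
time: 20.92
tool_pos: [613.2, 224.5, 38.0]
tcp_rot: [3.141, 0.0, 0.059]
contact_force: [0.7, 0.6, 0.7]
grip_width: 41.4
finger_force: 29.9
```

Now I'll release it, lift, and look at the row.

```bash
python3 -m pendant '{"dp":[[0,0,0],[0,0,0],[0,0,0],[0,0,-0.03],[0,0,-0.07],[-0.03,0,-0.11],[-0.05,0,-0.14],[-0.05,0,-0.14]],"rotation":[[0,0,0],[0,0,0],[0,0,0],[0,0,0],[0,0,0],[0,0,0],[0,0,0],[0,0,0]]}' 0.056;python3 -c "
from h import *
print(grab('wrist','w5')['tool_pos']); crop('w5',150,20,470,270,2,'w5c')
tof(-87,-.5,150);tof(-87,-.5,45)"
```

```text
time: 21.92
tool_pos: [563.7, 222.1, 181.2]
tcp_rot: [-3.141, -0.005, 0.059]
contact_force: [-0.1, 0.3, -0.2]
grip_width: 56.0
finger_force: 0.0
[563.66472521 222.11908185 181.23166195]
 dp [-0.075, 0.0006, 0.029] rot [-0.0004, -0.0027, 0.0011] at [563.6 221.8 179.2] yaw 0.0591 t 22.0
 dp [-0.0753, 0.0007, 0.134] rot [-0.0004, -0.0027, 0.0011] at [563.6 221.8 179.2] yaw 0.0591 t 22.0
```

View pics/w5c.png

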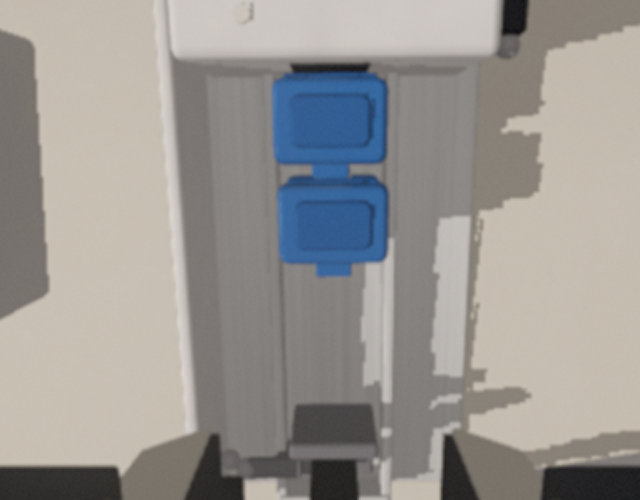

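Both fresh cartridges stand upright in the row, with caps at (330,118) and (333,220), and the pusher is still latched behind them. Pinching the tab now to bring it off the catch.

```bash
python3 -m pendant '{"dp":[[-0.06,0.0008,0.0],[-0.075,0.0008,0.02],[-0.075,0.0008,0.06],[-0.075,0.0008,0.1],[-0.075,0.0008,0.133],[-0.075,0.0008,0.133]],"rotation":[[0,0,0],[0,0,0],[0,0,0],[0,0,0],[0,0,0],[0,0,0]]}' 0.05
python3 -m pendant '{"dp":[[0,0,0],[0,0,0],[0,0,0],[0,0,0]],"rotation":[[0,0,0],[0,0,0],[0,0,0],[0,0,0]]}' 0.0
python3 -m pendant '{"dp":[[0.005,0,0],[0.012,0,0],[0.02,0,0],[0.035,0,0],[0.05,0,0],[0.065,0,0],[0.078,0,0],[0.078,0,0]],"rotation":[[0,0,0],[0,0,0],[0,0,0],[0,0,0],[0,0,0],[0,0,0],[0,0,0],[0,0,0]]}'
python3 -c "
from h import *
o=get_obs();print(E_@(o['tool_pos'][:2]-O))"
```

```text
time: 22.72
tool_pos: [486.3, 215.6, 41.6]
tcp_rot: [3.14, 0.008, 0.058]
contact_force: [0.5, -0.2, 0.6]
grip_width: 49.8
finger_force: 0.0
time: 23.22
tool_pos: [489.0, 216.5, 46.0]
tcp_rot: [-3.141, -0.002, 0.059]
contact_force: [-0.2, -0.7, 3.2]
grip_width: 22.1
finger_force: 30.0
time: 24.22
tool_pos: [568.5, 222.0, 46.0]
tcp_rot: [-3.14, -0.004, 0.058]
contact_force: [2.2, 3.4, 6.9]
grip_width: 22.1
finger_force: 30.0
-7.199616372726216
```

```bash
python3 -m pendant '{"dp":[[0,0,0],[0,0,0],[0,0,0],[0,0,-0.03],[0,0,-0.07],[-0.03,0,-0.1],[-0.04,0,-0.12],[-0.04,0,-0.12]],"rotation":[[0,0,0],[0,0,0],[0,0,0],[0,0,0],[0,0,0],[0,0,0],[0,0,0],[0,0,0]]}' 0.05;python3 -c "
from h import *
print(grab('wrist','w6')['tool_pos']); crop('w6',150,0,630,300,1.6,'w6c')
for x in (8,-8): print(w2px('w6',[*F(x),90]))"
```

```text
time: 25.22
tool_pos: [526.9, 218.9, 166.5]
tcp_rot: [-3.141, -0.003, 0.059]
contact_force: [-0.6, 0.4, -0.7]
grip_width: 50.2
finger_force: 0.0
[526.92212736 218.89480466 166.5483093 ]
(np.float64(314.5703018629929), np.float64(124.83708186502902))
(np.float64(314.5770711030198), np.float64(148.42403970376404))
```

View pics/w6c.png

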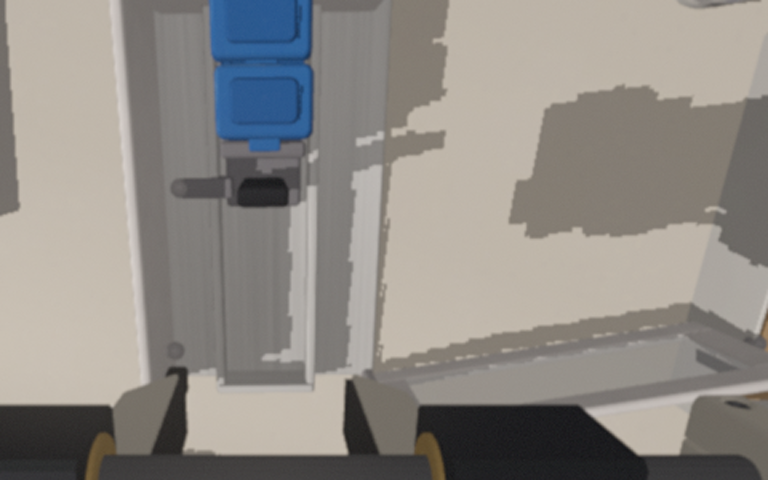

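The pusher rests against the row: its tab at (262,198) in the crop is where feeder x = 8 mm should appear. Next the door, with closed fingers kept square to its face along the arc.

```bash
cat >> h.py <<'E'
H=F(-109,-64)
def dp_(a,off,r=150):
    t=YAW-a; d=np.array([np.cos(t),np.sin(t)]); out=np.array([d[1],-d[0]])
    return H+r*d+out*off, t+np.pi/2
def door(a,off,z=42,tag=""):
    p,y=dp_(a,off); to(*p,z,y,f"a={a:.2f} off={off}")
E
python3 -c "
from h import *
door(1.45,45,166);door(1.45,45,42);print(H)"
```

```text
a=1.45 off=45 dp [-0.0867, 0.2175, -0.0009] rot [0.0, -0.001, -0.1199] at [526.8 218.7 165.2] yaw 0.0589 t 25.3
a=1.45 off=45 dp [-0.0869, 0.2175, 0.1231] rot [0.0, -0.001, -0.1199] at [526.8 218.7 165.2] yaw 0.0589 t 25.3
[470.59320577 152.08916176]
```

```bash
python3 -m pendant '{"dp":[[-0.02,0.055,0],[-0.04,0.11,0],[-0.06,0.165,0],[-0.087,0.2175,0],[-0.087,0.2175,0.04],[-0.087,0.2175,0.08],[-0.087,0.2175,0.123],[-0.087,0.2175,0.123]],"rotation":[[0,0,-0.04],[0,0,-0.08],[0,0,-0.12],[0,0,-0.12],[0,0,-0.12],[0,0,-0.12],[0,0,-0.12],[0,0,-0.12]]}' 0.0; python3 -c "
from h import *
for a in (1.4,1.25,1.1,.95,.8,.65,.5,.35): door(a,13)"
```

```text
time: 26.28
tool_pos: [449.8, -3.5, 38.8]
tcp_rot: [-3.139, 0.008, 0.178]
contact_force: [-0.3, -0.1, 0.3]
grip_width: 0.4
finger_force: 0.0
a=1.40 off=13 dp [0.0426, 0.001, -0.0035] rot [-0.0031, 0.0082, -0.0505] at [449.8  -3.5  38.8] yaw 0.1783 t 26.3
a=1.25 off=13 dp [0.0652, 0.0002, -0.0037] rot [-0.0037, 0.0079, -0.2005] at [449.8  -3.5  38.8] yaw 0.1783 t 26.3
a=1.10 off=13 dp [0.0873, -0.0041, -0.0039] rot [-0.0043, 0.0076, -0.3505] at [449.8  -3.5  38.8] yaw 0.1783 t 26.3
a=0.95 off=13 dp [0.1086, -0.0116, -0.004] rot [-0.0049, 0.0073, -0.5005] at [449.8  -3.5  38.8] yaw 0.1783 t 26.3
a=0.80 off=13 dp [0.1285, -0.0222, -0.0042] rot [-0.0055, 0.007, -0.6505] at [449.8  -3.5  38.8] yaw 0.1783 t 26.3
a=0.65 off=13 dp [0.1466, -0.0356, -0.0043] rot [-0.0061, 0.0066, -0.8005] at [449.8  -3.5  38.8] yaw 0.1783 t 26.3
a=0.50 off=13 dp [0.1625, -0.0517, -0.0044] rot [-0.0066, 0.0062, -0.9505] at [449.8  -3.5  38.8] yaw 0.1783 t 26.3
a=0.35 off=13 dp [0.1758, -0.0699, -0.0044] rot [-0.0072, 0.0058, -1.1005] at [449.8  -3.5  38.8] yaw 0.1783 t 26.3
```

```bash
python3 -m pendant '{"dp":[[0.04,0.001,0],[0.063,0,0],[0.085,-0.004,0],[0.107,-0.0115,0],[0.127,-0.022,0],[0.145,-0.0355,0],[0.161,-0.0515,0],[0.174,-0.07,0]],"rotation":[[0,0,-0.05],[0,0,-0.2],[0,0,-0.35],[0,0,-0.5],[0,0,-0.65],[0,0,-0.8],[0,0,-0.95],[0,0,-1.1]]}'; python3 -c "
from h import *
for a,o in ((.35,13),(.28,13),(.2,13),(.14,13),(.1,13),(0.05,13),(0,13),(0,9)): door(a,o)"
```

```text
time: 27.28
tool_pos: [612.4, 96.6, 43.6]
tcp_rot: [3.14, -0.0, 1.284]
contact_force: [-0.2, -0.2, 0.2]
grip_width: 0.4
finger_force: 0.2
a=0.35 off=13 dp [-0.0007, -0.0018, 0.0016] rot [0.0016, -0.0002, 0.0048] at [612.4  96.6  43.6] yaw 1.2835 t 27.3
a=0.28 off=13 dp [0.0098, -0.0012, 0.0016] rot [0.0016, -0.0001, -0.0652] at [612.4  96.6  43.6] yaw 1.2835 t 27.3
a=0.20 off=13 dp [0.0219, -0.0014, 0.0016] rot [0.0016, -0.0001, -0.1452] at [612.4  96.6  43.6] yaw 1.2835 t 27.3
a=0.14 off=13 dp [0.0309, -0.0022, 0.0016] rot [0.0016, -0.0, -0.2052] at [612.4  96.6  43.6] yaw 1.2835 t 27.3
a=0.10 off=13 dp [0.0368, -0.0031, 0.0016] rot [0.0016, 0.0, -0.2452] at [612.4  96.6  43.6] yaw 1.2835 t 27.3
a=0.05 off=13 dp [0.0442, -0.0045, 0.0016] rot [0.0016, 0.0, -0.2952] at [612.4  96.6  43.6] yaw 1.2835 t 27.3
a=0.00 off=13 dp [0.0516, -0.0062, 0.0016] rot [0.0016, 0.0001, -0.3452] at [612.4  96.6  43.6] yaw 1.2835 t 27.3
a=0.00 off=9 dp [0.0553, -0.0075, 0.0016] rot [0.0016, 0.0001, -0.3452] at [612.4  96.6  43.6] yaw 1.2835 t 27.3
```

```bash
python3 -m pendant '{"dp":[[0.01,-0.001,0],[0.02,-0.0014,0],[0.03,-0.002,0],[0.037,-0.003,0],[0.044,-0.0045,0],[0.049,-0.0055,0],[0.052,-0.006,0],[0.052,-0.006,0]],"rotation":[[0,0,-0.065],[0,0,-0.145],[0,0,-0.2],[0,0,-0.245],[0,0,-0.295],[0,0,-0.33],[0,0,-0.345],[0,0,-0.345]]}'; python3 -c "
from h import *
grab('top','top4'); crop('top4',225,110,435,270,3.8,'top4c')
door(0,13);door(0,5)"
```

```text
time: 28.28
tool_pos: [620.6, 147.4, 42.8]
tcp_rot: [3.141, 0.001, 1.624]
contact_force: [-0.2, -4.7, 3.0]
grip_width: 0.9
finger_force: 1.8
a=0.00 off=13 dp [0.0004, 0.0004, 0.0008] rot [0.0008, 0.0006, -0.0051] at [620.7 147.4  42.8] yaw 1.6237 t 28.3
a=0.00 off=5 dp [0.0084, 0.0004, 0.0008] rot [0.0008, 0.0006, -0.0051] at [620.7 147.4  42.8] yaw 1.6237 t 28.3
```

View pics/top4c.png

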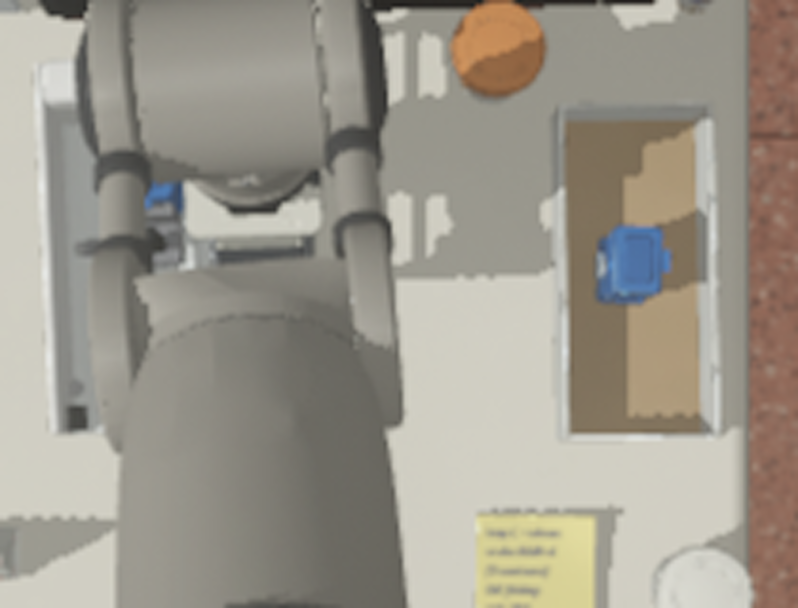

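The used cartridge is still inside the carton, which has shifted a little. The door is now at its catch with 4.7 N on the tool, so I'll push on in small steps.

```bash
python3 -m pendant '{"dp":[[0.0015,0,0],[0.003,0,0],[0.003,0,0]],"rotation":[[0,0,0],[0,0,0],[0,0,0]]}'; python3 -m pendant '{"dp":[[0.0015,0,0],[0.003,0,0],[0.003,0,0]],"rotation":[[0,0,0],[0,0,0],[0,0,0]]}'
```

```text
time: 28.7
tool_pos: [620.6, 147.6, 42.8]
tcp_rot: [3.141, 0.004, 1.624]
contact_force: [-0.4, -14.0, 5.0]
grip_width: 0.3
finger_force: 7.4
time: 29.08
tool_pos: [620.6, 147.7, 42.8]
tcp_rot: [-3.141, 0.008, 1.624]
contact_force: [-0.5, -26.2, 5.1]
grip_width: 0.3
finger_force: 12.8
```

26 N with no further travel, and the position is consistent with fully shut. I'll back off and check.

```bash
python3 -m pendant '{"dp":[[-0.01,0,0],[-0.05,0,0],[-0.08,0,-0.05],[-0.1,0,-0.11],[-0.13,0,-0.15],[-0.16,0,-0.15],[-0.16,0,-0.15]],"rotation":[[0,0,0],[0,0,0],[0,0,0],[0,0,0],[0,0,0],[0,0,0],[0,0,0]]}'; python3 -c "
from h import *
o=grab('wrist','w7'); print(o['tool_pos'],o['tcp_rot'],o['contact_force'])
for nm,x,y,z in [('edge outer',89,-67,90),('hinge',-109,-67,90),('edge inner',89,-61,90),('hinge in',-109,-61,90),('railR',0,-24,28)]: print(nm,np.array(w2px('w7',[*F(x,y),z]))*1.25)
t=YAW-.07; d=np.array([np.cos(t),np.sin(t)]); print('if .07:',np.array(w2px('w7',[*(H+198*d+3*np.array([d[1],-d[0]])),90]))*1.25)
crop('w7',0,0,640,400,1.25,'w7c')"
```

```text
time: 29.95
tool_pos: [628.6, -7.3, 192.6]
tcp_rot: [3.141, -0.0, 1.621]
contact_force: [-0.2, 0.6, 0.1]
grip_width: 0.5
finger_force: 0.0
[628.6043256   -7.31750797 192.5587553 ] [ 3.14057623e+00 -4.01736525e-04  1.62133829e+00] [-0.20046722  0.58911029  0.11065143]
edge outer [486.74554696 -60.05100732]
hinge [108.68456846 -56.41433978]
edge inner [487.39053571 -73.52689105]
hinge in [106.31019634 -69.83374925]
railR [ 329.35245338 -100.52822984]
if .07: [483.99068662 -29.75243931]
```

View pics/w7c.png

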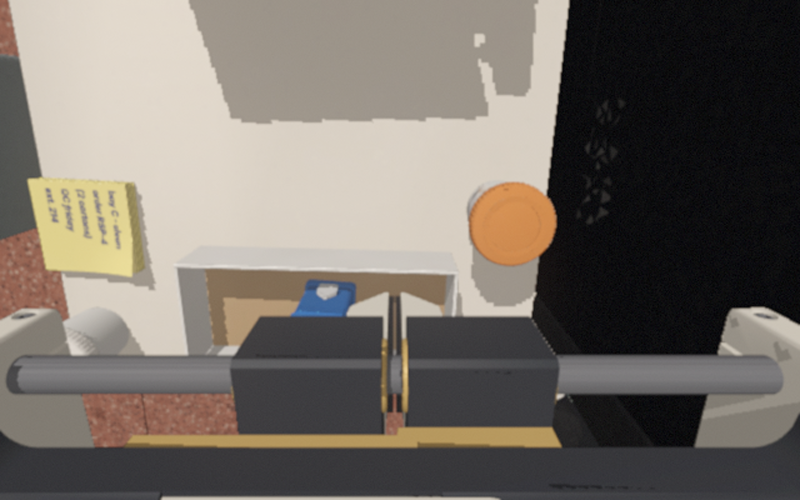

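The view misses the feeder. It does show the used cartridge in the carton and the note pad and cup untouched. My picture count is used up, so I'll check the door numerically from the top camera.

```bash
python3 - <<'E'
from h import *
grab('top','top5'); g=cv2.cvtColor(cv2.imread('pics/top5.png'),cv2.COLOR_BGR2HSV)
ys=np.arange(-90,72,3)
for x in (-60,0,40,80):
    uv=np.array([w2px('top5',[*F(x,y),88]) for y in ys],np.float32)
    V=cv2.remap(g[:,:,2],uv[None,:,0],uv[None,:,1],cv2.INTER_LINEAR)[0]
    print(x,[(int(y),int(v)) for y,v in zip(ys,V) if y<-45 or y>45])
b=cv2.inRange(g,(100,120,60),(130,255,255)); n,_,st,c=cv2.connectedComponentsWithStats(b)
print([(c[i].round(1),st[i][4],px2w('top5',*c[i],70).round(0)) for i in range(1,n) if st[i][4]>60])
print([w2px('top5',[*F(x,-64),90]) for x in(-109,89)])
E
```

```text
-60 [(-90, 149), (-87, 149), (-84, 149), (-81, 149), (-78, 150), (-75, 145), (-72, 145), (-69, 159), (-66, 205), (-63, 208), (-60, 191), (-57, 153), (-54, 151), (-51, 150), (-48, 150), (48, 134), (51, 141), (54, 189), (57, 215), (60, 201), (63, 201), (66, 202), (69, 202)]
0 [(-90, 148), (-87, 148), (-84, 148), (-81, 148), (-78, 148), (-75, 148), (-72, 145), (-69, 148), (-66, 183), (-63, 211), (-60, 204), (-57, 189), (-54, 150), (-51, 150), (-48, 151), (48, 134), (51, 134), (54, 175), (57, 207), (60, 193), (63, 202), (66, 201), (69, 201)]
40 [(-90, 147), (-87, 147), (-84, 148), (-81, 147), (-78, 148), (-75, 144), (-72, 137), (-69, 146), (-66, 180), (-63, 204), (-60, 168), (-57, 151), (-54, 151), (-51, 152), (-48, 152), (48, 133), (51, 134), (54, 170), (57, 218), (60, 212), (63, 201), (66, 201), (69, 201)]
80 [(-90, 146), (-87, 147), (-84, 147), (-81, 144), (-78, 126), (-75, 119), (-72, 120), (-69, 125), (-66, 166), (-63, 200), (-60, 159), (-57, 137), (-54, 138), (-51, 139), (-48, 137), (48, 130), (51, 131), (54, 153), (57, 202), (60, 212), (63, 201), (66, 201), (69, 201)]
[(array([261. , 149.8]), np.int32(396), array([639., 225.,  70.])), (array([395.2, 177.5]), np.int32(125), array([577., -94.,  70.]))]
[(np.float64(289.86800165032906), np.float64(220.58890647912324)), (np.float64(286.558392257675), np.float64(136.1065489962585))]
```

The door strip lies at feeder y ≈ -63 mm all along its length, so it is fully shut. The row and the used cartridge are in place.

```bash
python3 -c "
from plant import workorder
print(workorder.close_job())"
```

```text
the job is handed in; nothing more can be done
None
```

The job is handed in: the used cartridge is in the carton, both fresh ones stand in the track with the pusher sprung against them, and the door is shut on its catch; I viewed 15 pictures, one over the limit of 14.

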